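Seat a casting ring on the vacuum table and set its valve two turns open

ROBOT

A 7-joint arm with a two-finger parallel gripper is mounted at the origin on a cart in front of the work surface, level with it; the furniture and walls round the work are solid. World frame = base frame: x ahead of the robot, y to its left, z up, the work surface at z = 0. Lengths are in m, angles in rad, forces in N, time in s.
With the tool pointing down it reaches from about 0.4 to 0.875 m from the base axis. Payload 6.5 kg.
Tool frame: the origin (TCP) lies at the very end of the fingers, on their centre line; the grasp point (between the pads) lies 19 mm behind it; z points along the fingers, y is the line along which they close (so a half turn about z gives the same grasp; the last joint's range is limited). The gripper opens to 85 mm and grips with 20 to 120 N. Pads are 22 mm wide; open, the fingers measure 114 mm over their backs; the gripper's body (76 mm by 85 mm) begins 54 mm behind the grasp point. The pads swing forward as they close: fully open they stand 13 mm farther back than shut.
Start: joints at [1.265, 0.536, -0.004, 1.538, 0.003, 1.067, -0.071], TCP at [0.154, -0.631, 0.231] pointing down, gripper open.
Joint ranges: [-2.7, 2.7], [-0.37, 2.16], [-1.27, 1.26], [0.24, 2.4], [-1.31, 4.45], [0.19, 1.91], [-2.76, 2.76]. Speed limits (rad/s): [2.39, 2.39, 3.14, 3.14, 3.14, 3.14, 3.14].

INTERFACE

Orientations are given as a rotation vector (axis times angle).
In Python, from cell import sensors, cams, ctrl gives the robot as it stands.
- The arm moves only by the tool apply_moves, never from a script. Its argument "series" is a list of rows, each a list of 7 numbers: the shift along the world's x, y, z in units of 0.03 m (1.0 is 0.03 m), then the turn, a rotation vector about the world's x, y, z in units of 0.08 rad (1.0 is 0.08 rad), then the gripper command: -1 is shut, 1 is fully open, values between are in proportion. In form: [[tx, ty, tz, rx, ry, rz, jaw], ...]. A call has 1 to 10 rows; each row shifts and turns the commanded pose from where the row before left it; what a row does not reach is not made up. A row lasts 1/10 s, in which the tool goes at most 50 mm and 8.59 degrees, less where a joint would pass 70% of its speed; a pose out of reach is approached as far as the arm can. A call with a number of a shift or a turn outside -1 to 1 is refused whole. A call with a gripper value outside its range is refused whole. The fingers move at their own pace and stop on an object; the grip force is fixed at half the most. Time passes only in rows, so rows that do not move let the fingers close. It gives the time, the measured TCP pose, the force, the opening and the grip force at its end, in the units of the state.
- sensors.get_state(): the state, without advancing time (a new reading comes with each control period).
- cams.read_camera(name): name is "scene" or "top" or "wrist"; returns a dict with "pixels" (420x560x3 uint8, blue, green, red), "K" (3x3 intrinsics, pixels), "rvec" (rotation vector, rad) and "tvec" (3), from world to camera coordinates, as OpenCV has them. Camera axes: x right, y down, z forward; pixel columns grow to the right and rows downward; lengths in m; the calibration is good to about 2 mm. The wrist camera is an equidistant fisheye: a pixel r from the principal point sees the ray r / f radians off the axis. A picture is of the moment at which its call begins. There is no depth.
- ctrl.finish_job(): hands the job in; it is judged then, once.
The state is a dict: "t": time; "qpos": joint angles; "joint_vel": joint speeds; "joint_torque": joint torques, N m; "tcp_pos": TCP position; "orientation": TCP orientation; "ft_force": force on the tool from outside, world axes, zero at the start; "wrist_torque": the same for the moment, N m; "gripper_width": finger opening in m; "grasp_force": force on a finger pad.
Only numpy, scipy, OpenCV 4.12 (cv2) and the standard library are available. Lean on these libraries where they do the work, as an engineer would, in place of code of your own. Each camera call takes 0.05 s, during which the arm holds its last target. There are 200 camera calls.

TASK

Set up the vacuum casting unit: lay the flat sealing washer centred over the suction hole of its round table plate, stand the larger casting ring upright with its funnel up, centred on the washer, and let go of both. Then take the valve wheel's crank handle, wind the valve fully shut (clockwise from above) to its stop, open it again by exactly two full turns, and finish while still gripping the handle, so that the setting cannot creep when the pump starts. Leave the smaller casting ring, the mixing bowl and the tape roll where they are.

Things in the scene. Friction and masses are not known exactly. Their poses are not given: they have to be found in the camera images.
- unit: the vacuum casting unit, a fixed grey housing 150 x 300 mm with a flat white deck 58 mm above the bench; origin at the centre of its underside on the bench, z up, its -x side (gauge and switch) faces the robot at yaw 0. The round table plate is on its +y half, the valve on its -y half; a brass pipe 16 mm thick, top 77 mm above the bench, runs between them
- port (a point): centre of the suction hole, on the top face of the round steel table plate (flat top 104 mm in diameter, 70 mm above the bench); hole 11 mm wide, turned rings round it; unit frame x 0, y +78 mm
- wheel_axis (a point): point on the vertical axis of the valve wheel in the plane of the rim when the valve is shut, 104 mm above the bench; unit frame x 0, y -85 mm. Dark three-spoked wheel, 94 mm over the rim, rim 10 mm thick. Wheel, stem and handle rise 2.5 mm for each turn opened
- handle_mid (a point): halfway up the centre line of the crank handle (33 mm above the rim plane): upright black handle, 17 mm in diameter, 48 mm tall, 38 mm from the wheel axis, revolving freely on its pin; it spans 7 to 55 mm above the rim plane. Its top is the unit's highest point, 159 to 168 mm above the bench: carry things over it. The stem end at the wheel's middle is 18 mm above the rim plane
- crank_handle: the same crank handle; origin on its centre line at its lower end, 7 mm above the rim plane, z up along it; it spins about z
- valve_wheel (a joint): opening of the valve in rad: 0 = shut at its hard stop, grows counter-clockwise from above as it opens, two turns = 12.57; far stop at 22. At 0 the handle lies on the unit's +x side of the wheel axis. Starts 1.5 to 5 open. Stays where it is left; takes about 0.12 N m (3 to 4 N at the handle) to turn
- washer: flat dark graphite sealing washer, loose, 56 mm in diameter, 10 mm thick, hole 18 mm; origin at the centre of its underside, z up through it. 40 g
- ring: the larger casting ring, loose, standing: steel cylinder 50 mm in diameter and 50 mm tall, filled with white investment with a funnel in its top; origin at the centre of its underside, z up. About 220 g
- small_ring: the smaller casting ring, of the same make, 34 mm in diameter, 38 mm tall; not used, stays where it is; origin at the centre of its underside
- mixing_bowl: small rubber mixing bowl, 67 mm wide, 37 mm high, behind the unit on the right; stays where it is
- tape_roll: roll of masking tape, 48 mm wide, 12 mm high, lying at the front left; stays where it is
There are look-alikes about, which are no part of the job. Of the things shaped like the washer, the black one is meant.

How it is judged:
By the outcome, as a careful person would: the job done as asked, in the order asked, and still so for the second after the job is handed in, while the arm keeps its last pose, push and grip.
It also fails if it takes over 72 s, if anything falls off the work surface, if the arm or the gripper's body presses on something with over 40 N, if the wrist force passes 120 N, or if a joint passes its speed limit or range.

## Working session

There is one attempt and no reset: what is moved stays moved. The work goes in short steps, Python scripts to look and compute and a tool call to move; the robot and the scene stay as the last step left them, time stands still between calls to the robot, and variables do not carry over. Pictures are saved under pics/ and viewed, at most 10 in all, crops included, and the job is handed in when it is done.

Besides the shell and the picture viewer there is one more tool, called after "Call:" by a JSON object that holds its "op" and its "data". apply_moves: Moves the arm, as the interface text tells. Its arguments: {"type":"object","properties":{"series":{"type":"array","items":{"type":"array","items":{"type":"number"}}}},"required":["series"]}

```bash
ls; mkdir -p pics; cat > h.py <<'E'
import numpy as np, cv2
from cell import sensors, cams, ctrl
def cam(n,save=None):
    c=cams.read_camera(n)
    if save: cv2.imwrite(save,c["pixels"])
    return c
def pix2w(c,u,v,z):
    K=np.array(c["K"]);R=cv2.Rodrigues(np.array(c["rvec"],float))[0];t=np.array(c["tvec"],float).ravel()
    d=R.T@np.linalg.inv(K)@np.array([u,v,1.]);o=-R.T@t
    return o+d*(z-o[2])/d[2]
def w2pix(c,p):
    return cv2.projectPoints(np.array(p,float).reshape(-1,1,3),np.array(c["rvec"],float),np.array(c["tvec"],float),np.array(c["K"],float),None)[0].reshape(-1,2)
E
python3 - <<'E'
from h import *
import pickle
a=cam("scene","pics/s0.png");b=cam("top","pics/t0.png")
pickle.dump((a,b),open("c0.pkl","wb"))
for c in(a,b):
    R=cv2.Rodrigues(np.array(c["rvec"],float))[0];print(-R.T@np.array(c["tvec"]).ravel(),c["K"][0],R[2])
s=sensors.get_state();print(s)
E
```

```text
pics
[ 0.18044569 -1.42110502  0.8180248 ] [492.60043166   0.         272.74191923] [ 0.22116555  0.8657409  -0.44897494]
[ 0.40707055 -0.00517292  1.09645754] [386.74045377   0.         275.10986203] [ 0.11458605 -0.00627901 -0.99339348]
{'t': 0.1, 'qpos': array([ 1.26482217,  0.53707639, -0.00441636,  1.53873534,  0.00260844,
        1.06730295, -0.07118906]), 'joint_vel': array([ 0.00111881, -0.00325182,  0.00168892, -0.00178715,  0.0004207 ,
       -0.00033298,  0.00111007]), 'joint_torque': array([ 4.00177945e-03, -5.84562206e+01,  1.05236840e+00, -2.59774143e+01,
        1.26129857e-02,  4.56355294e-03, -1.75108721e-05]), 'tcp_pos': array([ 0.15420602, -0.63087972,  0.23052519]), 'orientation': array([-3.11755641e+00, -3.75662492e-01,  4.88139201e-04]), 'ft_force': array([-0.34969649,  0.86626144, -0.30343129]), 'wrist_torque': array([0.07170548, 0.02184728, 0.05581555]), 'grasp_force': 0.0, 'gripper_width': 0.08590531676450042}
```

View pics/t0.png

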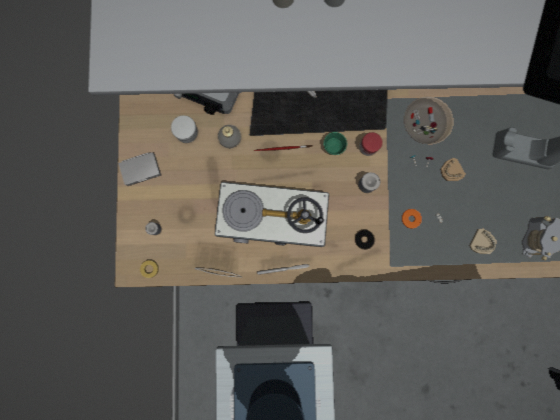

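View pics/s0.png

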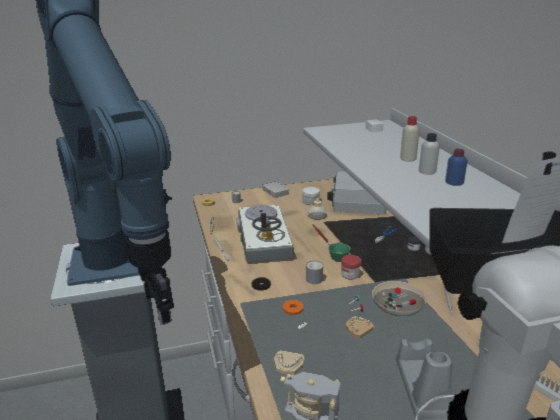

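The top view shows the unit at about (272,213). Washer look-alikes are the black one (365,239), the orange one (412,218) and the yellow tape roll (149,268); the black one fits the description. Ring candidates are the larger one at (370,181) and the smaller one at (152,228); the larger is meant. I'll confirm in one crop.

```bash
python3 - <<'E'
from h import *
import pickle
a,b=pickle.load(open("c0.pkl","rb"))
im=b["pixels"][110:260,200:400];im=cv2.resize(im,None,fx=4,fy=4,interpolation=cv2.INTER_CUBIC)
cv2.imwrite("pics/t0c.png",im)
im=b["pixels"].astype(int)
# black washer blob
g=im.max(2); 
sub=np.zeros(g.shape,np.uint8); sub[222:256,348:384]=(g[222:256,348:384]<70)
ys,xs=np.nonzero(sub);print("washer",xs.mean(),ys.mean(),len(xs),pix2w(b,(xs.min()+xs.max())/2,(ys.min()+ys.max())/2,.010), xs.min(),xs.max(),ys.min(),ys.max())
# deck white
hsv=cv2.cvtColor(b["pixels"],cv2.COLOR_BGR2HSV)
m=((hsv[...,1]<40)&(hsv[...,2]>150)).astype(np.uint8);mm=np.zeros_like(m);mm[170:255,205:340]=m[170:255,205:340]
cs,_=cv2.findContours(mm,0,2);c=max(cs,key=cv2.contourArea);h=cv2.convexHull(c)
r=cv2.minAreaRect(h);print(r)
P=[pix2w(b,u,v,.058) for u,v in cv2.boxPoints(r)];P=np.array(P);print(P,P.mean(0))
E
```

```text
washer 364.1397058823529 239.02941176470588 272 [ 0.43822292 -0.25934094  0.01      ] 355 373 230 248
((272.0487365722656, 213.60281372070312), (108.16767883300781, 51.73237228393555), 5.599339485168457)
[[ 0.45846192  0.14899066  0.058     ]
 [ 0.59814232  0.13473821  0.058     ]
 [ 0.5630296  -0.15728001  0.058     ]
 [ 0.42417115 -0.13860082  0.058     ]] [ 0.51095125 -0.00303799  0.058     ]
```

View pics/t0c.png

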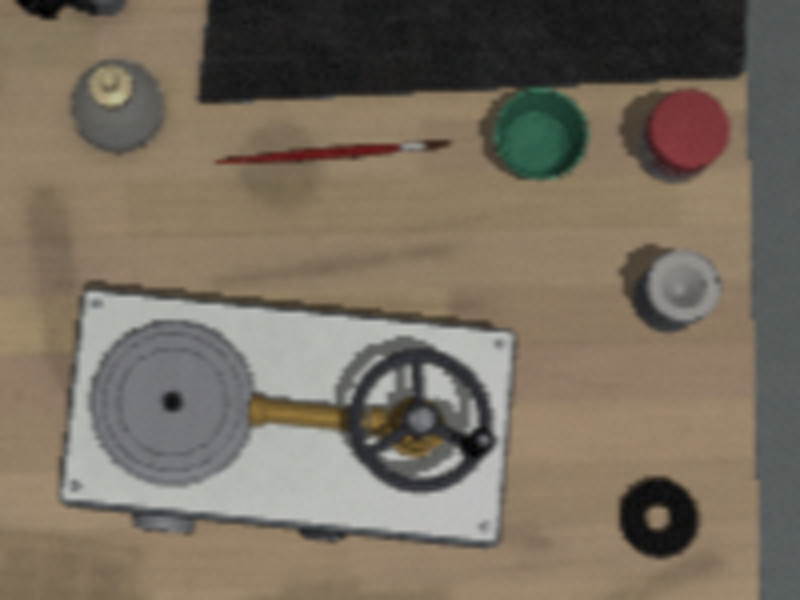

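The crop confirms it: the black washer is at crop (659,517), the large ring with funnel at (683,287), the port at (172,402), the stem top at (422,417) and the handle top at (485,438).

```bash
python3 - <<'E'
from h import *
import pickle
a,b=pickle.load(open("c0.pkl","rb"))
def q(x,y,z): return pix2w(b,200+(x+.5)/4-.5,110+(y+.5)/4-.5,z)
port=q(172,402,.070);stem=q(422,417,.1235);han=q(485,438,.1605);ring=q(683,287,.05);wa=q(659,517,.01)
for n,p in zip("port stem handle ring washer".split(),(port,stem,han,ring,wa)): print(n,p.round(4), w2pix(a,p).round(1))
# screws on deck / corners -> unit
d=(port-stem)[:2];yaw=np.arctan2(-d[0],d[1]);print("yaw",yaw,np.linalg.norm(d))
h=(han-stem)[:2];print("handle r",np.linalg.norm(h),"angle",(np.arctan2(h[1],h[0])-yaw)%(2*np.pi))
im=a["pixels"][170:300,220:350];cv2.imwrite("pics/s0c.png",cv2.resize(im,None,fx=4.5,fy=4.5,interpolation=cv2.INTER_CUBIC))
R=cv2.Rodrigues(sensors.get_state()['orientation'])[0];print(R.round(3))
w=cams.read_camera("wrist");cv2.imwrite("pics/w0.png",w["pixels"]);print(w["K"],w["rvec"],w["tvec"])
E
```

```text
port [0.5202 0.0752 0.07  ] [[260.7 210.9]]
stem [ 0.5014 -0.0869  0.1235] [[266.6 218.1]]
handle [ 0.4842 -0.1216  0.1605] [[263.6 212.9]]
ring [ 0.5945 -0.2751  0.05  ] [[314.2 264.6]]
washer [ 0.4385 -0.2604  0.01  ] [[261.1 281.9]]
yaw -0.1151534368371219 0.16309922230820204
handle r 0.03878577212656394 angle 4.3681484635530765
[[ 0.971  0.238 -0.   ]
 [ 0.238 -0.971  0.001]
 [-0.    -0.002 -1.   ]]
[[325.1922621    0.         278.82542184]
 [  0.         325.1922621  207.29418008]
 [  0.           0.           1.        ]] [-2.30303867  1.80692536  0.24085057] [-0.64881484 -0.03430653  0.3773281 ]
```

View pics/s0c.png

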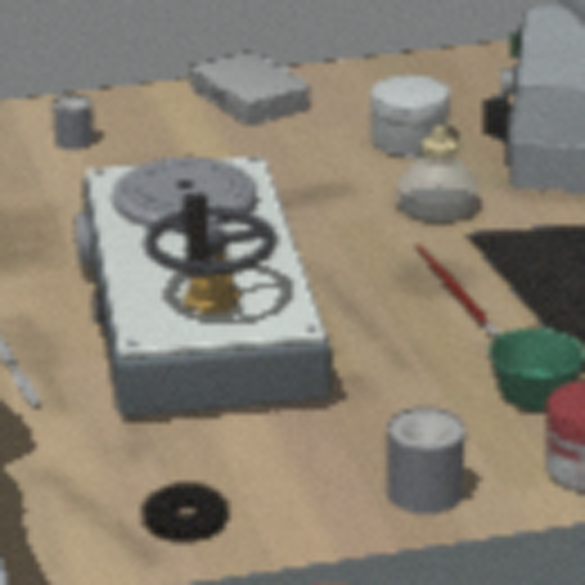

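Call:
{"op": "apply_moves", "data": {"series": [[0.73, 0.95, 0, 0, 0, 0, 1], [0.73, 0.95, 0, 0, 0, 0, 1], [0.73, 0.95, 0, 0, 0, 0, 1], [0.73, 0.95, 0, 0, 0, 0, 1], [0.73, 0.95, 0, 0, 0, 0, 1], [0.73, 0.95, 0, 0, 0, 0, 1], [0.73, 0.95, 0, 0, 0, 0, 1], [0.73, 0.95, 0, 0, 0, 0, 1], [0.73, 0.95, 0, 0, 0, 0, 1], [0.73, 0.95, 0, 0, 0, 0, 1]]}}

```text
t: 1.15
tcp_pos: [0.374, -0.345, 0.2312]
orientation: [-3.119, -0.376, 0.0]
ft_force: [0.7, -1.4, 0.1]
gripper_width: 0.0856
grasp_force: 0.0
```

Call:
{"op": "apply_moves", "data": {"series": [[0.73, 0.95, -0.7, 0, 0, 0, 1], [0.73, 0.95, -0.7, 0, 0, 0, 1], [0.73, 0.95, -0.7, 0, 0, 0, 1], [0, 0, 0, 0, 0, 0, 1], [0, 0, 0, 0, 0, 0, 1], [0, 0, 0, 0, 0, 0, 1]]}}

```text
t: 1.75
tcp_pos: [0.4386, -0.2621, 0.1686]
orientation: [3.118, 0.373, -0.0]
ft_force: [-0.5, -0.5, 0.3]
gripper_width: 0.085
grasp_force: 0.0
```

Call:
{"op": "apply_moves", "data": {"series": [[0, 0.06, -0.9, 0, 0, 0, 1], [0, 0, -0.9, 0, 0, 0, 1], [0, 0, -0.9, 0, 0, 0, 1], [0, 0, -0.9, 0, 0, 0, 1], [0, 0, -0.9, 0, 0, 0, 0.7], [0, 0, -0.6, 0, 0, 0, 0.6], [0, 0, -0.52, 0, 0, 0, 0.6], [0, 0, 0, 0, 0, 0, 0.6], [0, 0, 0, 0, 0, 0, 0.6]]}}

```text
t: 2.65
tcp_pos: [0.4389, -0.2603, 0.0003]
orientation: [3.118, 0.373, 0.0]
ft_force: [0.7, -0.5, 0.7]
gripper_width: 0.0681
grasp_force: 0.0
```

```bash
python3 - <<'E'
from h import *
w=cam("wrist","pics/w1.png");print(sensors.get_state()['gripper_width'])
E
```

```text
0.068203308516973
```

View pics/w1.png

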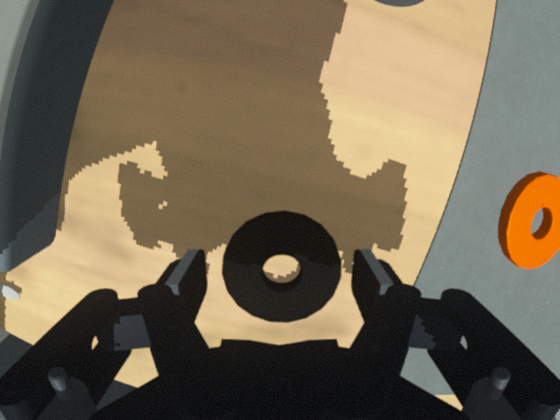

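The wrist view shows the black washer at (281,266), midway between the pads (205 and 355). Closing.

Call:
{"op": "apply_moves", "data": {"series": [[0, 0, 0, 0, 0, 0, -1], [0, 0, 0, 0, 0, 0, -1], [0, 0, 0, 0, 0, 0, -1], [0, 0, 0, 0, 0, 0, -1], [0, 0, 0, 0, 0, 0, -1], [0, 0, 0, 0, 0, 0, -1]]}}

```text
t: 3.3
tcp_pos: [0.4398, -0.26, 0.0015]
orientation: [3.117, 0.375, 0.002]
ft_force: [-2.9, -0.1, 11.3]
gripper_width: 0.0525
grasp_force: 60.5
```

Call:
{"op": "apply_moves", "data": {"series": [[0, 0, 0.3, 0, 0, 0, -1], [0, 0, 0.7, 0, 0, 0, -1], [0, 0, 0.9, 0, 0, 0, -1], [0, 0, 0.9, 0, 0, 0, -1], [0, 0, 0.9, 0, 0, 0, -1], [0, 0, 0.9, 0, 0, 0, -1], [0, 0, 0.9, 0, 0, 0, -1], [0, 0, 0.9, 0, 0, 0, -1]]}}

```text
t: 4.1
tcp_pos: [0.4389, -0.259, 0.1938]
orientation: [3.118, 0.376, 0.001]
ft_force: [0.7, 0.1, -0.5]
gripper_width: 0.0522
grasp_force: 62.9
```

```bash
python3 - <<'E'
from h import *
w=cam("wrist");s=cam("scene")
a=w["pixels"][180:360,130:430];a=cv2.resize(a,(700,420))
cv2.imwrite("pics/w2.png",a)
E
```

```text
(no output)
```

View pics/w2.png

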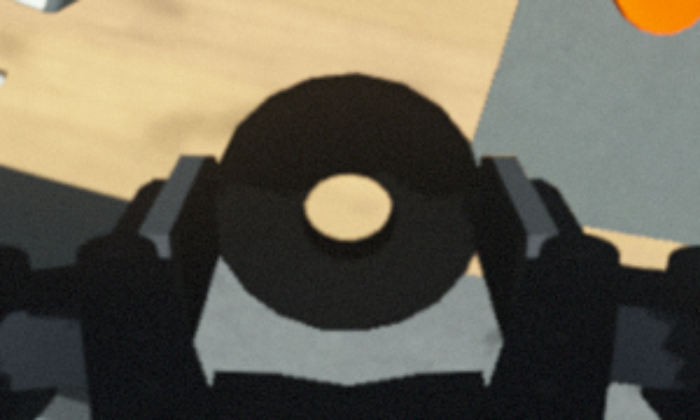

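The washer sits level and centred between the pads, with its hole at about crop (348,207). Carrying it to the port.

Call:
{"op": "apply_moves", "data": {"series": [[0.1, 0.4, 0, 0, 0, 0, -1], [0.2, 0.9, 0, 0, 0, 0, -1], [0.25, 0.95, 0, 0, 0, 0, -1], [0.25, 0.95, 0, 0, 0, 0, -1], [0.25, 0.95, 0, 0, 0, 0, -1], [0.25, 0.95, 0, 0, 0, 0, -1], [0.25, 0.95, 0, 0, 0, 0, -1], [0.25, 0.95, 0, 0, 0, 0, -1], [0.25, 0.95, 0, 0, 0, 0, -1], [0.25, 0.95, 0, 0, 0, 0, -1]]}}

```text
t: 5.2
tcp_pos: [0.5069, 0.0101, 0.1905]
orientation: [-3.118, -0.377, 0.004]
ft_force: [0.7, 0.0, -0.4]
gripper_width: 0.0522
grasp_force: 62.9
```

Call:
{"op": "apply_moves", "data": {"series": [[0.25, 0.95, 0, 0, 0, 0, -1], [0.15, 0.85, 0, 0, 0, 0, -1], [0.01, 0.44, 0, 0, 0, 0, -1], [0, 0, -0.8, 0, 0, 0, -1], [0, 0, -0.8, 0, 0, 0, -1], [0, 0, -0.8, 0, 0, 0, -1], [0, 0, -0.6, 0, 0, 0, -1], [0, 0, -0.4, 0, 0, 0, -1], [0, 0, 0, 0, 0, 0, -1], [0, 0, 0, 0, 0, 0, -1]]}}

```text
t: 6.2
tcp_pos: [0.5203, 0.0751, 0.0899]
orientation: [3.119, 0.376, -0.0]
ft_force: [-0.2, -0.2, -0.8]
gripper_width: 0.0523
grasp_force: 62.9
```

```bash
python3 - <<'E'
from h import *
s=cam("wrist");t=cam("top")
a=cv2.resize(s["pixels"][120:330,130:430],(600,420));b=cv2.resize(t["pixels"][170:250,210:290],(420,420),interpolation=cv2.INTER_CUBIC)[:, :200]
cv2.imwrite("pics/w3.png",np.hstack([a,b]))
E
```

```text
(no output)
```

View pics/w3.png

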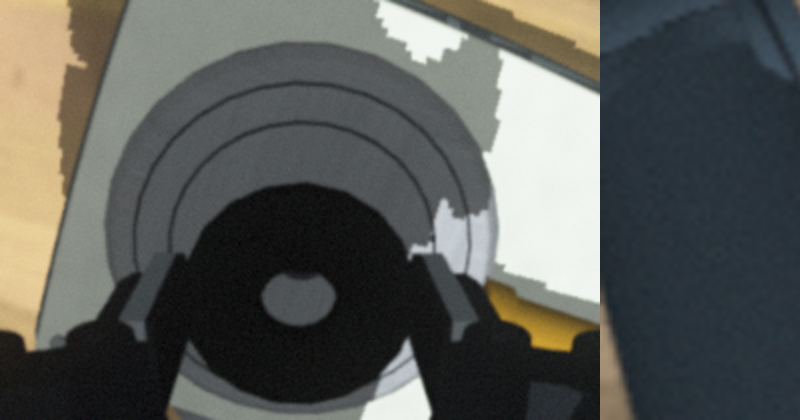

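```bash
cat >> h.py <<'E'
def wray(c,u,v,z):
    K=np.array(c["K"]);R=cv2.Rodrigues(np.array(c["rvec"],float))[0];t=np.array(c["tvec"],float).ravel()
    x=cv2.fisheye.undistortPoints(np.array([[[u,v]]],float),K,np.zeros(4))[0,0]
    d=R.T@np.array([x[0],x[1],1.]);o=-R.T@t
    return o+d*(z-o[2])/d[2]
def circ(P):
    P=np.array(P)[:,:2];A=np.c_[2*P,np.ones(len(P))];x=np.linalg.lstsq(A,(P**2).sum(1),rcond=None)[0]
    return x[:2],np.sqrt(x[2]+x[0]**2+x[1]**2)
E
python3 - <<'E'
from h import *
c=cam("wrist")
q=lambda x,y,z: wray(c,130+x/2-.25,120+y/2-.25,z)
print("plate",circ([q(x,y,.07) for x,y in[(300,42),(106,225),(495,225),(150,105),(445,105)]]))
for z in(.095,.0985,.1):print("washer",z,circ([q(x,y,z) for x,y in[(302,183),(235,203),(366,203),(300,403),(240,388),(365,386)]]))
R=cv2.Rodrigues(np.array(c["rvec"],float))[0];print(-R.T@np.array(c["tvec"]).ravel(), sensors.get_state()['tcp_pos'])
E
```

```text
plate (array([0.52339302, 0.07549042]), np.float64(0.053153051682640874))
washer 0.095 (array([0.51845462, 0.0740524 ]), np.float64(0.02856929414736192))
washer 0.0985 (array([0.52012077, 0.07447283]), np.float64(0.027839356536193908))
washer 0.1 (array([0.52083483, 0.07465302]), np.float64(0.02752652613139802))
[0.5836666  0.09050788 0.23198778] [0.52107688 0.07519565 0.09061982]
```

```bash
python3 - <<'E'
from h import *
c=cam("wrist")
g=c["pixels"].max(2)
print(g[246:292:1,276:284].mean(1).round().astype(int))
q=lambda x,y,z: wray(c,x,y,z)
for v in(256,257,258,259):print(v,q(279.5,v,.07))
cv2.imwrite("pics/w4.png",c["pixels"])
# plate edge per column above: strongest gradient
E
```

```text
[17 17 17 18 18 15 19 17 16 19 19 27 35 40 57 75 85 87 85 85 86 87 86 86
 86 85 86 85 86 85 86 88 84 89 86 82 57 27 16 16 14 17 18 17 15 18]
256 [0.5153404 0.0735186 0.07     ]
257 [0.51476425 0.0733773  0.07      ]
258 [0.51418655 0.07323562 0.07      ]
259 [0.51360728 0.07309356 0.07      ]
```

```bash
python3 - <<'E'
from h import *
c=cam("wrist")
q=lambda x,y,z=.07: wray(c,130+x/2-.25,120+y/2-.25,z)
R=cv2.Rodrigues(np.array(sensors.get_state()['orientation']))[0]
ex,ey=R[:,0],R[:,1]
t=sensors.get_state()['tcp_pos']
for n,pts in dict(outer=[(300,42),(106,225),(495,225)],g1=[(300,83),(135,235),(469,235)],g2=[(300,122),(170,235),(435,235)]).items():
    print(n,[(round(float((q(*p)-t)@ex)*1e3,1),round(float((q(*p)-t)@ey)*1e3,1)) for p in pts], circ([q(*p) for p in pts]))
im=cv2.resize(c["pixels"][120:340,170:390],(600,600),interpolation=cv2.INTER_CUBIC);cv2.imwrite("pics/w5.png",im)
E
```

```text
outer [(55.5, 0.4), (7.3, -52.3), (7.4, 53.5)] (array([0.52340154, 0.07516501]), np.float64(0.05313641831652539))
g1 [(45.2, 0.4), (4.6, -44.3), (4.6, 46.3)] (array([0.52087612, 0.0741206 ]), np.float64(0.04554868028981013))
g2 [(35.3, 0.4), (4.7, -34.5), (4.7, 36.7)] (array([0.52049329, 0.07391025]), np.float64(0.03603938653761556))
```

Call:
{"op": "apply_moves", "data": {"series": [[0, 0, -0.3, 0, 0, 0, -1], [0, 0, -0.12, 0, 0, 0, -1], [0, 0, 0, 0, 0, 0, -1]]}}

```text
t: 6.75
tcp_pos: [0.5197, 0.075, 0.0763]
orientation: [3.119, 0.376, -0.003]
ft_force: [-0.3, -0.2, -0.9]
gripper_width: 0.0523
grasp_force: 62.9
```

```bash
python3 - <<'E'
from h import *
c=cam("wrist")
im=cv2.resize(c["pixels"][130:330,140:420],(784,560),interpolation=cv2.INTER_CUBIC);cv2.imwrite("pics/w6.png",im)
E
```

```text
(no output)
```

View pics/w6.png

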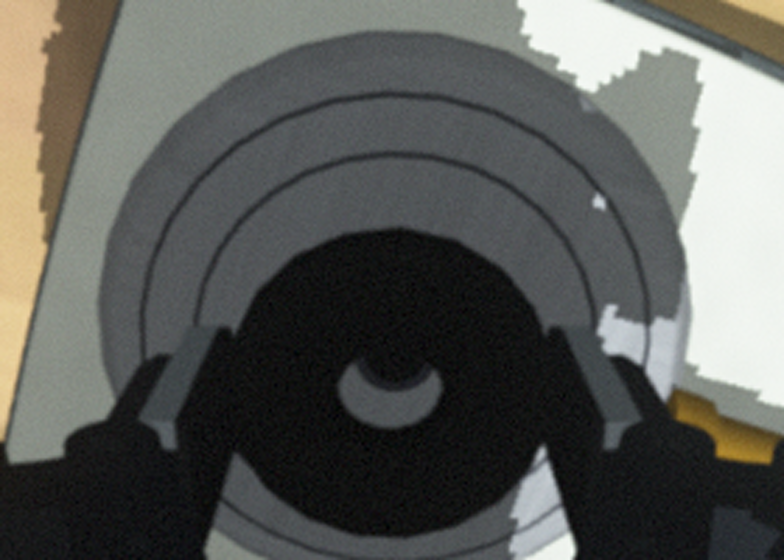

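```bash
python3 - <<'E'
from h import *
c=cam("wrist")
q=lambda x,y,z=.07: wray(c,140+(x+.5)/2.8-.5,130+(y+.5)/2.8-.5,z)
s=sensors.get_state();R=cv2.Rodrigues(np.array(s['orientation']))[0];t=s['tcp_pos']
f=lambda p:((p-t)@R[:,:2]*1e3).round(2)
g=c["pixels"].max(2);print(g[258:290,278:283].mean(1).round().astype(int))
print("hole edge",f(q(395,390)),"washer rim bottom",f(q(390,430,.0745)), f(q(390,430,.0755)))
print("g2",circ([f(q(*p)) for p in[(396,154),(197,320),(595,320),(260,222),(530,222)]]))
print("g1",circ([f(q(*p)) for p in[(398,94),(141,320),(648,320),(215,180),(580,180)]]))
print("washer top far/near",f(q(395,229,.0745)),f(q(390,537,.085)),"sides",f(q(338,385,.075)),f(q(442,385,.075)))
E
```

```text
[14 16 17 18 19 17 15 15 24 34 37 44 71 85 86 86 86 86 85 85 86 86 88 81
 58 30 15 15 15 15 16 14]
hole edge [-7.28  0.89] washer rim bottom [-1.306e+01 -1.000e-02] [-1.252e+01 -1.000e-02]
g2 (array([-1.3945807 ,  1.01553017]), np.float64(35.49809498354939))
g1 (array([-1.04502883,  0.97266287]), np.float64(45.56216590632022))
washer top far/near [24.04  0.8 ] [-29.04   0.  ] sides [-3.93 -9.01] [-3.92  9.  ]
```

Call:
{"op": "apply_moves", "data": {"series": [[0.055, -0.02, 0, 0, 0, 0, -1], [0, 0, -0.07, 0, 0, 0, -1], [0, 0, -0.05, 0, 0, 0, -1], [0, 0, 0, 0, 0, 0, -1], [0, 0, 0, 0, 0, 0, -1]]}}

```text
t: 7.35
tcp_pos: [0.5219, 0.0745, 0.0734]
orientation: [3.119, 0.376, -0.0]
ft_force: [-0.5, 0.5, -0.1]
gripper_width: 0.0522
grasp_force: 62.9
```

Call:
{"op": "apply_moves", "data": {"series": [[0, 0, -0.04, 0, 0, 0, -1], [0, 0, -0.03, 0, 0, 0, -1], [0, 0, 0, 0, 0, 0, -1]]}}

```text
t: 7.65
tcp_pos: [0.5221, 0.0745, 0.0716]
orientation: [3.119, 0.376, 0.0]
ft_force: [-1.8, 0.9, 3.6]
gripper_width: 0.052
grasp_force: 63.3
```

Call:
{"op": "apply_moves", "data": {"series": [[0, 0, 0, 0, 0, 0, 0.5], [0, 0, 0, 0, 0, 0, 0.6], [0, 0, 0, 0, 0, 0, 0.6], [0, 0, 0, 0, 0, 0, 0.6]]}}

```text
t: 8.05
tcp_pos: [0.522, 0.0745, 0.0713]
orientation: [-3.119, -0.376, 0.0]
ft_force: [0.8, -0.3, 0.1]
gripper_width: 0.0687
grasp_force: 0.0
```

Call:
{"op": "apply_moves", "data": {"series": [[0, 0, 0.5, 0, 0, 0, 0.7], [0, 0, 0.9, 0, 0, 0, 0.7], [0, 0, 0.9, 0, 0, 0, 0.7], [0, 0, 0.9, 0, 0, 0, 0.7], [0, 0, 0.9, 0, 0, 0, 0.7], [0, 0, 0, 0, 0, 0, 0.7]]}}

```text
t: 8.65
tcp_pos: [0.5244, 0.0751, 0.1979]
orientation: [-3.119, -0.376, -0.01]
ft_force: [0.7, -0.5, 0.1]
gripper_width: 0.0725
grasp_force: 0.0
```

```bash
python3 - <<'E'
from h import *
c=cam("wrist")
im=cv2.resize(c["pixels"][130:330,180:380],(600,600),interpolation=cv2.INTER_CUBIC);cv2.imwrite("pics/w7.png",im)
E
```

```text
(no output)
```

View pics/w7.png

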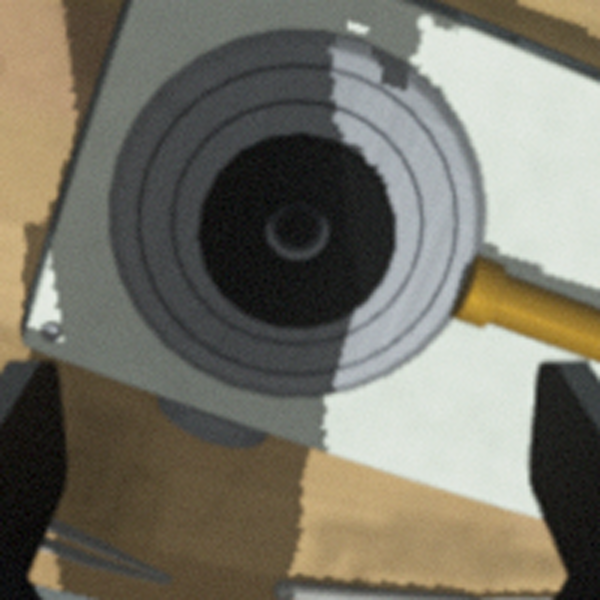

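```bash
python3 - <<'E'
from h import *
c=cam("wrist")
q=lambda x,y,z=.07: wray(c,180+(x+.5)/3-.5,130+(y+.5)/3-.5,z)
s=sensors.get_state();R=cv2.Rodrigues(np.array(s['orientation']))[0];t=s['tcp_pos']
print("o",circ([q(*p) for p in[(297,28),(108,214),(486,214),(297,396)]]))
print("g1",circ([q(*p) for p in[(298,65),(138,220),(459,220),(298,376)]]))
print("g2",circ([q(*p) for p in[(298,99),(171,225),(425,225),(298,344)]]))
print("w",circ([q(297,133,.070),q(297,327,.08),q(199,228,.08),q(396,228,.08)]))
print("hole",circ([q(297,202),q(297,249),q(274,227),q(321,227)]), q(297,249), q(298,261,.07))
E
```

```text
o (array([0.52036876, 0.07428007]), np.float64(0.054108515205814514))
g1 (array([0.51870595, 0.0734225 ]), np.float64(0.045808326714133235))
g2 (array([0.51906981, 0.07366141]), np.float64(0.03605177938224115))
w (array([0.51882343, 0.0737437 ]), np.float64(0.02685438770437015))
hole (array([0.51897454, 0.07378683]), np.float64(0.006770503917085779)) [0.51226301 0.07229061 0.07      ] [0.50886766 0.07116683 0.07      ]
```

Washer and grooves agree to about 0.3 mm, with the washer at crop (297,230) concentric with the port. Now the ring.

Call:
{"op": "apply_moves", "data": {"series": [[0.1, -0.5, 0, 0, 0, 0, 1], [0.2, -0.95, 0, 0, 0, 0, 1], [0.2, -0.97, 0, 0, 0, 0, 1], [0.2, -0.97, 0, 0, 0, 0, 1], [0.2, -0.97, 0, 0, 0, 0, 1], [0.2, -0.97, 0, 0, 0, 0, 1], [0.2, -0.97, 0, 0, 0, 0, 1], [0.2, -0.97, 0, 0, 0, 0, 1], [0.2, -0.97, 0, 0, 0, 0, 1], [0.2, -0.97, 0, 0, 0, 0, 1]]}}

```text
t: 9.75
tcp_pos: [0.5782, -0.2027, 0.1926]
orientation: [-3.118, -0.376, 0.004]
ft_force: [0.4, 0.3, -0.2]
gripper_width: 0.0853
grasp_force: 0.0
```

Call:
{"op": "apply_moves", "data": {"series": [[0.2, -0.97, 0, 0, 0, 0, 1], [0.2, -0.97, 0, 0, 0, 0, 1], [0.04, -0.52, -0.6, 0, 0, 0, 1], [0, 0, -0.9, 0, 0, 0, 1], [0, 0, -0.9, 0, 0, 0, 1], [0, 0, -0.5, 0, 0, 0, 1], [0, 0, 0, 0, 0, 0, 1], [0, 0, 0, 0, 0, 0, 1]]}}

```text
t: 10.55
tcp_pos: [0.5924, -0.2754, 0.1075]
orientation: [-3.119, -0.376, 0.0]
ft_force: [-0.5, -0.8, 0.8]
gripper_width: 0.0853
grasp_force: 0.0
```

```bash
python3 - <<'E'
from h import *
c=cam("wrist","pics/w8.png");s=sensors.get_state();print(s['tcp_pos'],s['orientation'])
g=cv2.cvtColor(c["pixels"],cv2.COLOR_BGR2HSV)
x=wray
# where would ring centred at tcp appear: search dark/bright circle
gr=cv2.medianBlur(cv2.cvtColor(c["pixels"],cv2.COLOR_BGR2GRAY),3)
h=cv2.HoughCircles(gr,cv2.HOUGH_GRADIENT,1,20,param1=80,param2=25,minRadius=35,maxRadius=110)
print(h[0][:6] if h is not None else None)
for u,v,r in h[0][:6]: print(wray(c,u,v,.05),np.linalg.norm(wray(c,u-r,v,.05)-wray(c,u+r,v,.05)))
E
```

```text
[ 0.59299779 -0.27569672  0.10835286] [3.11829204e+00 3.76114799e-01 1.98841944e-03]
[[336.5  58.5  45.1]
 [279.5 219.5  36.3]
 [557.5  49.5  90.1]
 [185.5  31.5  42.2]
 [537.5 106.5  39. ]
 [463.5 224.5  71.3]]
[ 0.70275434 -0.28436941  0.05      ] 0.05642963442815062
[ 0.59570788 -0.27494237  0.05      ] 0.046635879037109064
[ 0.78498824 -0.45956591  0.05      ] 0.2950100059420221
[ 0.69968044 -0.18920794  0.05      ] 0.05625898482106212
[ 0.72798762 -0.44560569  0.05      ] 0.09596862337882771
[ 0.62274497 -0.405329    0.05      ] 0.1344581791736847
```

Call:
{"op": "apply_moves", "data": {"series": [[0.07, 0.02, -0.5, 0, 0, 0, 1], [0, 0, -0.9, 0, 0, 0, 1], [0, 0, -0.9, 0, 0, 0, 1], [0, 0, -0.7, 0, 0, 0, 0.5], [0, 0, 0, 0, 0, 0, -1], [0, 0, 0, 0, 0, 0, -1], [0, 0, 0, 0, 0, 0, -1], [0, 0, 0, 0, 0, 0, -1], [0, 0, 0, 0, 0, 0, -1], [0, 0, 0, 0, 0, 0, -1]]}}

```text
t: 11.6
tcp_pos: [0.5945, -0.2751, 0.0178]
orientation: [3.119, 0.376, 0.001]
ft_force: [0.3, -0.2, -2.7]
gripper_width: 0.0485
grasp_force: 62.2
```

Call:
{"op": "apply_moves", "data": {"series": [[0, 0, 0.3, 0, 0, 0, -1], [0, 0, 0.8, 0, 0, 0, -1], [0, 0, 0.9, 0, 0, 0, -1], [0, 0, 0.9, 0, 0, 0, -1], [0, 0, 0.9, 0, 0, 0, -1], [0, 0, 0.9, 0, 0, 0, -1], [0, 0, 0.9, 0, 0, 0, -1], [0, 0, 0.9, 0, 0, 0, -1]]}}

```text
t: 12.4
tcp_pos: [0.5941, -0.2749, 0.2143]
orientation: [3.119, 0.376, 0.001]
ft_force: [-0.4, 0.3, -3.9]
gripper_width: 0.0486
grasp_force: 62.6
```

Call:
{"op": "apply_moves", "data": {"series": [[-0.1, 0.5, 0, 0, 0, 0, -1], [-0.2, 0.95, 0, 0, 0, 0, -1], [-0.2, 0.97, 0, 0, 0, 0, -1], [-0.2, 0.97, 0, 0, 0, 0, -1], [-0.2, 0.97, 0, 0, 0, 0, -1], [-0.2, 0.97, 0, 0, 0, 0, -1], [-0.2, 0.97, 0, 0, 0, 0, -1], [-0.2, 0.97, 0, 0, 0, 0, -1], [-0.2, 0.97, 0, 0, 0, 0, -1], [-0.2, 0.97, 0, 0, 0, 0, -1]]}}

```text
t: 13.4
tcp_pos: [0.5356, 0.0034, 0.2116]
orientation: [-3.118, -0.377, 0.002]
ft_force: [0.9, -0.2, -2.4]
gripper_width: 0.0488
grasp_force: 62.7
```

Call:
{"op": "apply_moves", "data": {"series": [[-0.2, 0.97, 0, 0, 0, 0, -1], [-0.2, 0.97, 0, 0, 0, 0, -1], [-0.2, 0.48, 0, 0, 0, 0, -1], [-0.17, 0, -0.6, 0, 0, 0, -1], [0, 0, -0.9, 0, 0, 0, -1], [0, 0, -0.9, 0, 0, 0, -1], [0, 0, -0.6, 0, 0, 0, -1], [0, 0, 0, 0, 0, 0, -1], [0, 0, 0, 0, 0, 0, -1]]}}

```text
t: 14.3
tcp_pos: [0.5135, 0.0745, 0.1224]
orientation: [-3.119, -0.377, 0.002]
ft_force: [0.0, -0.2, -3.1]
gripper_width: 0.0487
grasp_force: 62.7
```

```bash
python3 - <<'E'
from h import *
c=cam("wrist")
print(sensors.get_state()["tcp_pos"])
im=cv2.resize(c["pixels"][120:340,140:420],(784,616),interpolation=cv2.INTER_CUBIC)[:600];cv2.imwrite("pics/w9.png",im)
E
```

```text
[0.5143185  0.0744731  0.12306175]
```

View pics/w9.png

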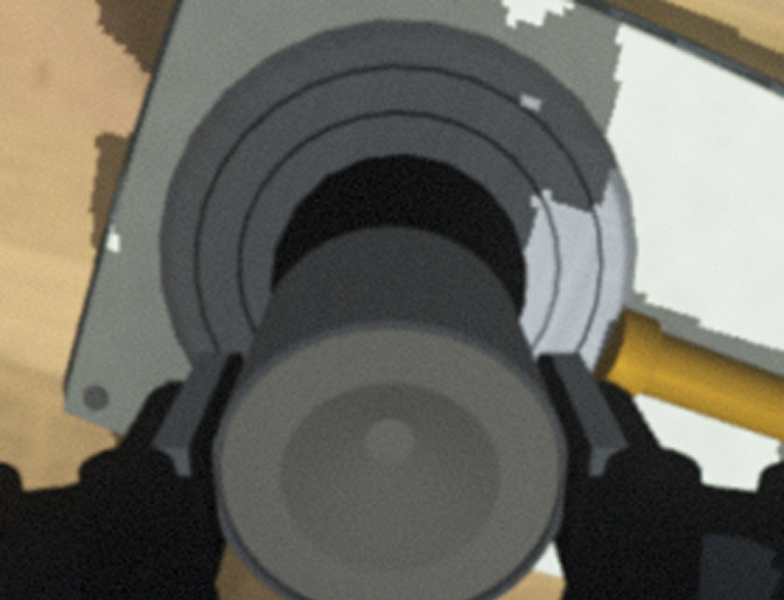

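```bash
python3 - <<'E'
from h import *
c=cam("wrist")
q=lambda x,y,z=.07: wray(c,140+(x+.5)/2.8-.5,120+(y+.5)/2.8-.5,z)
s=sensors.get_state();R=cv2.Rodrigues(np.array(s['orientation']))[0];t=s['tcp_pos']
f=lambda p:((p-t)@R[:,:2]*1e3).round(2)
zb=t[2]-.018
print("washer far",f(q(400,155,.07)),"sides",f(q(274,285,.08)),f(q(526,285,.08)))
print("ring bottom far",f(q(391,226,zb)),"top far",f(q(390,322,zb+.05)),"sides top",f(q(215,450,zb+.05)),f(q(567,450,zb+.05)))
E
```

```text
washer far [32.33  1.94] sides [  6.04 -24.97] [ 6.06 28.88]
ring bottom far [ 2.525e+01 -2.000e-02] top far [25.01 -0.18] sides top [  6.25 -23.99] [ 6.28 23.93]
```

Call:
{"op": "apply_moves", "data": {"series": [[0.17, -0.027, 0, 0, 0, 0, -1], [0, 0, -0.4, 0, 0, 0, -1], [0, 0, -0.28, 0, 0, 0, -1], [0, 0, 0, 0, 0, 0, -1], [0, 0, 0, 0, 0, 0, -1]]}}

```text
t: 14.9
tcp_pos: [0.5189, 0.0731, 0.1015]
orientation: [-3.119, -0.376, 0.002]
ft_force: [-0.7, -0.2, -3.5]
gripper_width: 0.0486
grasp_force: 62.7
```

```bash
python3 - <<'E'
from h import *
c=cam("wrist","pics/w10.png")
s=sensors.get_state();R=cv2.Rodrigues(np.array(s['orientation']))[0];t=s['tcp_pos'];print(t)
f=lambda p:((p-t)@R[:,:2]*1e3).round(2)
g=c["pixels"].max(2).astype(int)
print("col",list(enumerate(g[180:300,276:286].mean(1).round().astype(int),180))[::1].__repr__().replace("np.int64",""))
E
```

```text
[0.51918587 0.07314707 0.10181958]
col [(180, (79)), (181, (80)), (182, (79)), (183, (80)), (184, (80)), (185, (78)), (186, (80)), (187, (79)), (188, (77)), (189, (71)), (190, (46)), (191, (25)), (192, (20)), (193, (16)), (194, (18)), (195, (18)), (196, (19)), (197, (20)), (198, (19)), (199, (19)), (200, (30)), (201, (47)), (202, (57)), (203, (59)), (204, (58)), (205, (58)), (206, (57)), (207, (57)), (208, (57)), (209, (57)), (210, (59)), (211, (58)), (212, (58)), (213, (58)), (214, (59)), (215, (57)), (216, (58)), (217, (57)), (218, (58)), (219, (59)), (220, (57)), (221, (58)), (222, (58)), (223, (59)), (224, (58)), (225, (58)), (226, (58)), (227, (58)), (228, (58)), (229, (59)), (230, (59)), (231, (57)), (232, (59)), (233, (59)), (234, (67)), (235, (75)), (236, (78)), (237, (84)), (238, (96)), (239, (100)), (240, (98)), (241, (100)), (242, (100)), (243, (100)), (244, (100)), (245, (100)), (246, (99)), (247, (101)), (248, (100)), (249, (100)), (250, (101)), (251, (99)), (252, (100)), (253, (100)), (254, (100)), (255, (101)), (256, (96)), (257, (87)), (258, (83)), (259, (82)), (260, (82)), (261, (83)), (262, (81)), (263, (82)), (264, (83)), (265, (82)), (266, (80)), (267, (83)), (268, (82)), (269, (87)), (270, (94)), (271, (99)), (272, (101)), (273, (102)), (274, (102)), (275, (102)), (276, (102)), (277, (102)), (278, (100)), (279, (102)), (280, (101)), (281, (102)), (282, (101)), (283, (101)), (284, (99)), (285, (99)), (286, (96)), (287, (96)), (288, (97)), (289, (96)), (290, (94)), (291, (96)), (292, (96)), (293, (95)), (294, (97)), (295, (96)), (296, (96)), (297, (97)), (298, (97)), (299, (96))]
```

```bash
cat > arc.py <<'E'
from h import *
from scipy.optimize import least_squares
def run():
    c=cam("wrist");s=sensors.get_state();R=cv2.Rodrigues(np.array(s['orientation']))[0];t=s['tcp_pos']
    f=lambda p:((p-t)@R[:,:2]*1e3)
    g=cv2.GaussianBlur(c["pixels"].max(2),(3,3),0).astype(int);A=[];B=[]
    zb=t[2]-.018
    for u in range(250,312,2):
        col=g[170:245,u]; d=np.nonzero(col<38)[0]
        if len(d)<3: continue
        v0=170+d[0]-.5
        k=d[np.nonzero(np.diff(np.r_[d,999])>1)[0][0]];v1=170+k+.5
        A.append(f(wray(c,u,v0,.07)));B.append(f(wray(c,u,v1,zb)))
    fit=lambda P,r:(lambda z:(z.x.round(2),np.abs(z.fun).max().round(2)))(least_squares(lambda x:np.hypot(*(np.array(P)-x).T)-r,[0,0],loss="soft_l1",f_scale=.3))
    print(len(A),"washer",fit(A,28),"ring",fit(B,25),"free",circ(A),circ(B),t)
    A=np.array(A)
if __name__=="__main__": run()
E
python3 arc.py
```

```text
31 washer (array([-0.79, -0.9 ]), np.float64(0.47)) ring (array([ 0.46, -0.09]), np.float64(0.25)) free (array([ 0.71877814, -0.787825  ]), np.float64(26.588692134959686)) (array([ 0.64547847, -0.08026911]), np.float64(24.832447954024968)) [0.51936159 0.07318246 0.10203143]
```

Call:
{"op": "apply_moves", "data": {"series": [[-0.018, 0.02, -0.05, 0, 0, 0, -1], [0, 0, -0.04, 0, 0, 0, -1], [0, 0, -0.03, 0, 0, 0, -1], [0, 0, 0, 0, 0, 0, -1]]}}

```text
t: 15.4
tcp_pos: [0.5187, 0.0737, 0.0983]
orientation: [3.119, 0.376, -0.0]
ft_force: [-0.8, 0.3, -3.7]
gripper_width: 0.0484
grasp_force: 62.7
```

```bash
python3 arc.py
```

```text
31 washer (array([-0.33, -0.17]), np.float64(0.37)) ring (array([ 0.5 , -0.08]), np.float64(0.26)) free (array([ 1.56933075, -0.1221342 ]), np.float64(26.229490492728452)) (array([ 1.21980121, -0.05879549]), np.float64(24.32777106579906)) [0.51876107 0.07366801 0.09836551]
```

Centred to under 1 mm. Setting it down.

Call:
{"op": "apply_moves", "data": {"series": [[0, 0, -0.03, 0, 0, 0, -1], [0, 0, -0.02, 0, 0, 0, -1], [0, 0, 0, 0, 0, 0, -1]]}}

```text
t: 15.75
tcp_pos: [0.5188, 0.0737, 0.097]
orientation: [3.119, 0.376, 0.0]
ft_force: [0.4, -0.0, -0.6]
gripper_width: 0.0489
grasp_force: 63.2
```

Call:
{"op": "apply_moves", "data": {"series": [[0, 0, -0.015, 0, 0, 0, -1], [0, 0, 0, 0, 0, 0, -1], [0, 0, 0, 0, 0, 0, 0.4], [0, 0, 0, 0, 0, 0, 0.6], [0, 0, 0, 0, 0, 0, 0.8], [0, 0, 0, 0, 0, 0, 0.8], [0, 0, 0, 0, 0, 0, 0.8]]}}

```text
t: 16.45
tcp_pos: [0.5188, 0.0737, 0.0964]
orientation: [-3.119, -0.376, -0.0]
ft_force: [-0.7, 0.3, 0.4]
gripper_width: 0.077
grasp_force: 0.0
```

Call:
{"op": "apply_moves", "data": {"series": [[0, 0, 0.3, 0, 0, 0, 0.8], [0, 0, 0.9, 0, 0, 0, 0.8], [0, 0, 0.9, 0, 0, 0, 0.8], [0, 0, 0.9, 0, 0, 0, 0.8], [0, 0, 0.9, 0, 0, 0, 0.8], [0, 0, 0, 0, 0, 0, 0.2], [0, 0, 0, 0, 0, 0, 0.2]]}}

```text
t: 17.15
tcp_pos: [0.5191, 0.0737, 0.2142]
orientation: [3.119, 0.376, 0.002]
ft_force: [-0.4, -1.1, 0.5]
gripper_width: 0.0517
grasp_force: 0.0
```

```bash
python3 - <<'E'
from h import *
c=cam("wrist","pics/w11.png");s=sensors.get_state();print(s['tcp_pos'])
g=c["pixels"].max(2).astype(int)
gr=cv2.cvtColor(c["pixels"],cv2.COLOR_BGR2GRAY)
h=cv2.HoughCircles(gr,cv2.HOUGH_GRADIENT,1,3,param1=60,param2=22,minRadius=12,maxRadius=75)
for u,v,r in h[0][:14]:
    if abs(u-280)<40 and abs(v-210)<50: print(u,v,r,[wray(c,u,v,z)[:2].round(4) for z in(.07,.08,.13)],[np.linalg.norm(wray(c,u-r,v,z)-wray(c,u+r,v,z)).round(4) for z in(.07,.13)])
E
```

```text
[0.51844544 0.07356033 0.21332429]
277.5 191.5 49.9 [array([0.5217, 0.0757]), array([0.5238, 0.0762]), array([0.5343, 0.0785])] [np.float64(0.0903), np.float64(0.0714)]
278.5 194.5 50.1 [array([0.5193, 0.0742]), array([0.5215, 0.0747]), array([0.5324, 0.0773])] [np.float64(0.0909), np.float64(0.0718)]
282.5 195.5 53.4 [array([0.5192, 0.0705]), array([0.5214, 0.0711]), array([0.5323, 0.0744])] [np.float64(0.0971), np.float64(0.0767)]
279.5 197.5 53.0 [array([0.5168, 0.0727]), array([0.5191, 0.0732]), array([0.5304, 0.0761])] [np.float64(0.0965), np.float64(0.0762)]
275.5 196.5 52.3 [array([0.5168, 0.0764]), array([0.5191, 0.0768]), array([0.5305, 0.079 ])] [np.float64(0.0951), np.float64(0.0751)]
273.5 188.5 54.6 [array([0.5236, 0.0799]), array([0.5256, 0.0802]), array([0.5358, 0.0818])] [np.float64(0.0988), np.float64(0.0781)]
284.5 191.5 54.4 [array([0.5232, 0.0696]), array([0.5253, 0.0703]), array([0.5355, 0.0737])] [np.float64(0.0987), np.float64(0.0779)]
278.5 188.5 57.7 [array([0.5246, 0.0755]), array([0.5266, 0.076 ]), array([0.5366, 0.0783])] [np.float64(0.1045), np.float64(0.0826)]
272.5 195.5 44.5 [array([0.5171, 0.0792]), array([0.5193, 0.0796]), array([0.5307, 0.0813])] [np.float64(0.0807), np.float64(0.0638)]
273.5 191.5 54.4 [array([0.5209, 0.0792]), array([0.523 , 0.0796]), array([0.5337, 0.0813])] [np.float64(0.0987), np.float64(0.0779)]
259.5 203.5 61.2 [array([0.5071, 0.089 ]), array([0.5097, 0.089 ]), array([0.5227, 0.089 ])] [np.float64(0.1127), np.float64(0.089)]
287.5 196.5 47.8 [array([0.5194, 0.0659]), array([0.5216, 0.0667]), array([0.5325, 0.0707])] [np.float64(0.0869), np.float64(0.0686)]
268.5 194.5 49.1 [array([0.5171, 0.0829]), array([0.5194, 0.0832]), array([0.5307, 0.0842])] [np.float64(0.0892), np.float64(0.0704)]
277.5 201.5 47.9 [array([0.5127, 0.0735]), array([0.5152, 0.0741]), array([0.5272, 0.0768])] [np.float64(0.0873), np.float64(0.069)]
```

Call:
{"op": "apply_moves", "data": {"series": [[-0.1, -0.5, 0, 0, 0, 0, 0], [-0.15, -0.95, 0, 0, 0, 0, 0], [-0.15, -0.95, 0, 0, 0, 0, 0], [-0.15, -0.95, 0, 0, 0, 0, 0], [-0.15, -0.95, 0, 0, 0, 0, 0], [-0.15, -0.95, 0, 0, 0, 0, 0], [-0.15, -0.95, 0, 0, 0, 0, 0], [-0.15, -0.31, 0, 0, 0, 0, 0], [0, 0, 0, 0, 0, 0, 0], [0, 0, 0, 0, 0, 0, 0]]}}

```text
t: 18.2
tcp_pos: [0.4842, -0.1201, 0.213]
orientation: [-3.118, -0.377, 0.001]
ft_force: [0.1, 0.6, -0.6]
gripper_width: 0.0425
grasp_force: 0.0
```

```bash
python3 - <<'E'
from h import *
c=cam("wrist","pics/w12.png");s=sensors.get_state();print(s['tcp_pos'],s['gripper_width'])
# equidistant projection of predicted points
def proj(p):
    return cv2.fisheye.projectPoints(np.array(p,float).reshape(1,-1,3),np.array(c["rvec"],float),np.array(c["tvec"],float),np.array(c["K"],float),np.zeros(4))[0].reshape(-1,2)
print(proj([[.4842,-.1216,.1605],[.4842,-.1216,.115],[.5014,-.0869,.1235]]).round(1))
g=c["pixels"].max(2)
for v in range(220,300,6): print(v,''.join('#' if x<45 else('+' if x<90 else '.') for x in g[v,200:360:2]))
t=cam("top");g=t["pixels"]; cv2.imwrite("pics/t2.png",g)
print(w2pix(t,[[.5189,.0737,.13],[.5189,.0737,.08],[.5202,.0752,.08],[.5202,.0752,.13]]).round(1))
gg=g.max(2)
for v in range(192,230,2): print(v,' '.join('%3d'%x for x in gg[v,222:266:2]))
E
```

```text
[ 0.4844592  -0.1198224   0.21318414] 0.04256905469605076
[[281.4 227.4]
 [281.  208.4]
 [240.2 178.1]]
220 ......+++++++++#+............++++++###########..................................
226 ...........++++++++++++++++++++++++###+...++##+.................................
232 ...................................+#+.....+#+..................................
238 .......................................+++......................................
244 ................................................................................
250 .........+++++###..............................................###+++++.........
256 ...+##+++++++####..............................................####+++++++++....
262 #####+++++++#####..............................................#####+++++++####+
268 ####++++++#######.............................................+#######++++++####
274 ##+++++++########+............................................+########+++++++##
280 ####++++#########+............................................+########+++++####
286 ######+++########........................................
[... 1302 characters left out ...]
 160 147 152 161 159 111  65  75 133 120  82  71  71  73
216 181 122 126 134 123 134  77 118 155 159 159 151  99  70  47 116 128 132  73  73  65  82
218 199 138 136 120 135 129 135  77  54  76  79  68  59  48 105 134 124 118  73  74  81 106
220 199 176 128 129 134 137 128 135 118  67  57  58  94 133 134 130 139 117  75  71  98 108
222 203 199 144 136 121 134 134 119 123 134 134 135 133 125 135 136 134 115  71  86 109 109
224 202 203 198 129 138 119 133 137 131 134 136 138 135 138 136 125 140  79  73 105 107 108
226 203 201 201 184 136 138 140 122 126 133 137 138 133 127 130 144 119  75 105 107 108 110
228 203 201 202 203 198 152 131 142 142 142 146 146 145 146 142 136 102 110 107 104 108 108
```

Call:
{"op": "apply_moves", "data": {"series": [[0, -0.05, -0.5, 0, 0, 0, 0], [0, 0, -0.9, 0, 0, 0, 0], [0, 0, -0.9, 0, 0, 0, 0], [0, 0, -0.53, 0, 0, 0, 0], [0, 0, 0, 0, 0, 0, 0]]}}

```text
t: 18.8
tcp_pos: [0.4829, -0.1213, 0.1266]
orientation: [-3.117, -0.379, 0.006]
ft_force: [0.4, -0.7, 0.6]
gripper_width: 0.0425
grasp_force: 0.0
```

Call:
{"op": "apply_moves", "data": {"series": [[0, 0, 0, 0, 0, 0, -1], [0, 0, 0, 0, 0, 0, -1], [0, 0, 0, 0, 0, 0, -1], [0, 0, 0, 0, 0, 0, -1], [0, 0, 0, 0, 0, 0, -1], [0, 0, 0, 0, 0, 0, -1], [0, 0, 0, 0, 0, 0, -1]]}}

```text
t: 19.5
tcp_pos: [0.4852, -0.1222, 0.1294]
orientation: [-3.118, -0.377, -0.003]
ft_force: [0.8, 5.5, 7.2]
gripper_width: 0.0149
grasp_force: 58.8
```

```bash
cat > rows.py <<'E'
import sys,numpy as np,json
# rows.py a0 a1 n [dr_x dr_y]: world angles, positive = opening
def rows(a0,a1,n,r=.038,ex=0,ey=0):
    a=np.linspace(a0,a1,n+1);p=np.c_[r*np.cos(a)+0,r*np.sin(a),.0025*a/2/np.pi]/.03
    p+=np.linspace(0,1,n+1)[:,None]*np.array([ex,ey,0])/.03
    d=np.diff(np.round(p,3),axis=0)
    return [[round(float(x),3) for x in q]+[0,0,0,-1] for q in d]
a=list(map(float,sys.argv[1:]))
R=rows(a[0],a[1],int(a[2]),ex=a[3] if len(a)>3 else 0,ey=a[4] if len(a)>4 else 0)
for i in range(0,len(R),10): print(json.dumps(R[i:i+10]))
E
python3 rows.py 4.253 3.253 4; python3 -c "
from h import *
s=sensors.get_state();print(s['tcp_pos'],s['ft_force'],s['wrist_torque'])"
```

```text
[[-0.263, 0.174, -0.003, 0, 0, 0, -1], [-0.212, 0.234, -0.003, 0, 0, 0, -1], [-0.148, 0.279, -0.004, 0, 0, 0, -1], [-0.074, 0.307, -0.003, 0, 0, 0, -1]]
[ 0.48522434 -0.1222487   0.12935329] [0.80281906 5.50261113 7.16091994] [ 1.31460378e+00 -5.98548751e-03  1.30880134e-03]
```

Call:
{"op": "apply_moves", "data": {"series": [[-0.26, 0.17, 0, 0, 0, 0, -1], [-0.21, 0.235, 0, 0, 0, 0, -1], [-0.15, 0.28, 0, 0, 0, 0, -1], [-0.075, 0.31, -0.01, 0, 0, 0, -1], [0, 0, 0, 0, 0, 0, -1], [0, 0, 0, 0, 0, 0, -1]]}}

```text
t: 20.1
tcp_pos: [0.464, -0.0931, 0.129]
orientation: [3.118, 0.376, 0.002]
ft_force: [1.1, 0.1, 8.2]
gripper_width: 0.0153
grasp_force: 59.4
```

```bash
python3 rows.py 3.27 0.77 10
```

```text
[[-0.001, 0.316, -0.003, 0, 0, 0, -1], [0.077, 0.306, -0.003, 0, 0, 0, -1], [0.15, 0.278, -0.004, 0, 0, 0, -1], [0.215, 0.231, -0.003, 0, 0, 0, -1], [0.265, 0.172, -0.003, 0, 0, 0, -1], [0.299, 0.101, -0.004, 0, 0, 0, -1], [0.315, 0.023, -0.003, 0, 0, 0, -1], [0.311, -0.055, -0.003, 0, 0, 0, -1], [0.288, -0.131, -0.003, 0, 0, 0, -1], [0.246, -0.197, -0.004, 0, 0, 0, -1]]
```

Call:
{"op": "apply_moves", "data": {"series": [[0, 0.315, -0.003, 0, 0, 0, -1], [0.077, 0.305, -0.003, 0, 0, 0, -1], [0.15, 0.28, -0.004, 0, 0, 0, -1], [0.215, 0.23, -0.003, 0, 0, 0, -1], [0.265, 0.17, -0.003, 0, 0, 0, -1]]}}

```text
t: 20.6
tcp_pos: [0.4833, -0.0543, 0.1285]
orientation: [3.118, 0.376, -0.005]
ft_force: [-4.7, -0.9, 14.8]
gripper_width: 0.0151
grasp_force: 60.1
```

Call:
{"op": "apply_moves", "data": {"series": [[0.3, 0.1, -0.004, 0, 0, 0, -1], [0.315, 0.023, -0.003, 0, 0, 0, -1], [0.31, -0.055, -0.003, 0, 0, 0, -1], [0.29, -0.13, -0.003, 0, 0, 0, -1], [0.245, -0.195, -0.004, 0, 0, 0, -1], [0, 0, 0, 0, 0, 0, -1]]}}

```text
t: 21.2
tcp_pos: [0.5297, -0.0615, 0.1281]
orientation: [-3.119, -0.376, -0.003]
ft_force: [1.8, 1.5, 9.0]
gripper_width: 0.0152
grasp_force: 59.3
```

```bash
python3 -c "
from h import *
P=[[.464,-.0931],[.4852,-.1222]]
s=sensors.get_state();p=s['tcp_pos'];c=np.array([.5013,-.0875]);d=p[:2]-c;print(p,s['ft_force'],np.hypot(*d),np.arctan2(d[1],d[0]))"; python3 rows.py 0.77 0.1 4
```

```text
[ 0.52966923 -0.06153354  0.12814275] [1.79633689 1.46138631 8.95994727] 0.03845868444843335 0.741206078429861
[[0.135, -0.164, -0.002, 0, 0, 0, -1], [0.105, -0.184, -0.002, 0, 0, 0, -1], [0.073, -0.199, -0.002, 0, 0, 0, -1], [0.038, -0.209, -0.003, 0, 0, 0, -1]]
```

Call:
{"op": "apply_moves", "data": {"series": [[0.135, -0.165, 0.03, 0, 0, 0, -1], [0.105, -0.185, 0, 0, 0, 0, -1], [0.073, -0.2, 0, 0, 0, 0, -1], [0.038, -0.21, 0, 0, 0, 0, -1], [0, 0, 0, 0, 0, 0, -1], [0, 0, 0, 0, 0, 0, -1]]}}

```text
t: 21.8
tcp_pos: [0.5395, -0.0845, 0.1283]
orientation: [3.119, 0.376, 0.002]
ft_force: [4.5, 2.4, 0.7]
gripper_width: 0.0153
grasp_force: 58.7
```

```bash
cat > st.py <<'E'
from h import *
s=sensors.get_state();p=s['tcp_pos'];c=np.array([.5013,-.0875]);d=p[:2]-c;a=np.arctan2(d[1],d[0])
f=s['ft_force'];print(p.round(4),f.round(1),"r",np.hypot(*d).round(4),"a",a.round(3),"ft",(f[1]*np.cos(a)-f[0]*np.sin(a)).round(2))
E
python3 st.py; python3 rows.py .1 -.3 5
```

```text
[ 0.5395 -0.0845  0.1283] [4.5 2.4 0.7] r 0.0383 a 0.079 ft 2.06
[[0.006, -0.101, -0.001, 0, 0, 0, -1], [-0.002, -0.101, -0.001, 0, 0, 0, -1], [-0.01, -0.101, -0.001, 0, 0, 0, -1], [-0.018, -0.099, -0.001, 0, 0, 0, -1], [-0.026, -0.098, -0.001, 0, 0, 0, -1]]
```

Call:
{"op": "apply_moves", "data": {"series": [[0.006, -0.1, 0, 0, 0, 0, -1], [0, -0.1, 0, 0, 0, 0, -1], [0, 0, 0, 0, 0, 0, -1], [0, 0, 0, 0, 0, 0, -1]]}}

```text
t: 22.2
tcp_pos: [0.5396, -0.0905, 0.1283]
orientation: [3.119, 0.376, 0.001]
ft_force: [4.1, 2.8, -0.4]
gripper_width: 0.0152
grasp_force: 58.7
```

Call:
{"op": "apply_moves", "data": {"series": [[-0.01, -0.1, 0, 0, 0, 0, -1], [0, 0, 0, 0, 0, 0, -1], [0, 0, 0, 0, 0, 0, -1]]}}

```text
t: 22.5
tcp_pos: [0.5393, -0.0928, 0.1283]
orientation: [-3.118, -0.377, -0.002]
ft_force: [5.4, 3.3, 0.9]
gripper_width: 0.0154
grasp_force: 58.8
```

```bash
python3 st.py
```

```text
[ 0.5393 -0.0928  0.1283] [5.4 3.3 0.9] r 0.0384 a -0.138 ft 4.05
```

Call:
{"op": "apply_moves", "data": {"series": [[-0.015, -0.1, 0, 0, 0, 0, -1], [0, 0, 0, 0, 0, 0, -1], [0, 0, 0, 0, 0, 0, -1]]}}

```text
t: 22.8
tcp_pos: [0.5392, -0.0933, 0.1283]
orientation: [-3.115, -0.379, -0.003]
ft_force: [5.4, 9.9, 0.0]
gripper_width: 0.0153
grasp_force: 58.9
```

```bash
python3 st.py
```

```text
[ 0.5392 -0.0933  0.1283] [5.4 9.9 0. ] r 0.0384 a -0.153 ft 10.56
```

Call:
{"op": "apply_moves", "data": {"series": [[-0.01, -0.07, 0, 0, 0, 0, -1], [0, 0, 0, 0, 0, 0, -1], [0, 0, 0, 0, 0, 0, -1]]}}

```text
t: 23.1
tcp_pos: [0.5392, -0.0937, 0.1283]
orientation: [-3.113, -0.381, -0.004]
ft_force: [5.8, 12.5, 0.7]
gripper_width: 0.0154
grasp_force: 58.8
```

```bash
python3 st.py
```

```text
[ 0.5392 -0.0937  0.1283] [ 5.8 12.5  0.7] r 0.0384 a -0.163 ft 13.26
```

```bash
python3 rows.py -.13 6.1532 25
```

```text
[[0.001, 0.317, 0.004, 0, 0, 0, -1], [-0.077, 0.308, 0.003, 0, 0, 0, -1], [-0.152, 0.279, 0.003, 0, 0, 0, -1], [-0.216, 0.232, 0.004, 0, 0, 0, -1], [-0.268, 0.172, 0.003, 0, 0, 0, -1], [-0.301, 0.099, 0.003, 0, 0, 0, -1], [-0.317, 0.021, 0.004, 0, 0, 0, -1], [-0.312, -0.058, 0.003, 0, 0, 0, -1], [-0.288, -0.134, 0.003, 0, 0, 0, -1], [-0.246, -0.201, 0.004, 0, 0, 0, -1]]
[[-0.187, -0.256, 0.003, 0, 0, 0, -1], [-0.118, -0.295, 0.003, 0, 0, 0, -1], [-0.042, -0.315, 0.004, 0, 0, 0, -1], [0.039, -0.315, 0.003, 0, 0, 0, -1], [0.115, -0.295, 0.003, 0, 0, 0, -1], [0.186, -0.258, 0.004, 0, 0, 0, -1], [0.244, -0.204, 0.003, 0, 0, 0, -1], [0.286, -0.136, 0.003, 0, 0, 0, -1], [0.312, -0.061, 0.004, 0, 0, 0, -1], [0.317, 0.019, 0.003, 0, 0, 0, -1]]
[[0.302, 0.097, 0.003, 0, 0, 0, -1], [0.269, 0.169, 0.004, 0, 0, 0, -1], [0.219, 0.23, 0.003, 0, 0, 0, -1], [0.154, 0.278, 0.003, 0, 0, 0, -1], [0.08, 0.307, 0.004, 0, 0, 0, -1]]
```

Call:
{"op": "apply_moves", "data": {"series": [[0.015, 0.1, 0, 0, 0, 0, -1], [0, 0, 0, 0, 0, 0, -1], [0, 0, 0, 0, 0, 0, -1]]}}

```text
t: 23.4
tcp_pos: [0.5392, -0.093, 0.1282]
orientation: [-3.116, -0.379, -0.002]
ft_force: [6.0, 8.1, 1.1]
gripper_width: 0.0154
grasp_force: 59.1
```

```bash
python3 st.py
```

```text
[ 0.5392 -0.093   0.1282] [6.  8.1 1.1] r 0.0384 a -0.145 ft 8.93
```

Call:
{"op": "apply_moves", "data": {"series": [[0.01, 0.1, 0, 0, 0, 0, -1], [0, 0, 0, 0, 0, 0, -1], [0, 0, 0, 0, 0, 0, -1], [0, 0, 0, 0, 0, 0, -1]]}}

```text
t: 23.8
tcp_pos: [0.5393, -0.0925, 0.1283]
orientation: [-3.119, -0.376, -0.002]
ft_force: [5.1, 2.9, 1.5]
gripper_width: 0.0156
grasp_force: 59.1
```

```bash
python3 st.py
```

```text
[ 0.5393 -0.0925  0.1283] [5.1 2.9 1.5] r 0.0383 a -0.131 ft 3.5
```

At the stop, with P0 ≈ (0.5394, -0.0922). Opening: turn 1.

Call:
{"op": "apply_moves", "data": {"series": [[0, 0.315, 0.004, 0, 0, 0, -1], [-0.077, 0.308, 0.003, 0, 0, 0, -1], [-0.152, 0.28, 0.003, 0, 0, 0, -1], [-0.216, 0.232, 0.004, 0, 0, 0, -1], [-0.268, 0.172, 0.003, 0, 0, 0, -1], [-0.3, 0.1, 0.003, 0, 0, 0, -1], [-0.317, 0.021, 0.004, 0, 0, 0, -1], [-0.312, -0.058, 0.003, 0, 0, 0, -1], [-0.288, -0.134, 0.003, 0, 0, 0, -1], [-0.246, -0.2, 0.004, 0, 0, 0, -1]]}}

```text
t: 24.8
tcp_pos: [0.4732, -0.0623, 0.1293]
orientation: [3.119, 0.376, 0.001]
ft_force: [7.0, -0.1, -3.1]
gripper_width: 0.015
grasp_force: 59.0
```

```bash
python3 st.py
```

```text
[ 0.4732 -0.0623  0.1293] [ 7.  -0.1 -3.1] r 0.0377 a 2.411 ft -4.6
```

Tracks well (expected 2.38).

Call:
{"op": "apply_moves", "data": {"series": [[-0.187, -0.256, 0.003, 0, 0, 0, -1], [-0.118, -0.295, 0.003, 0, 0, 0, -1], [-0.042, -0.315, 0.004, 0, 0, 0, -1], [0.039, -0.315, 0.003, 0, 0, 0, -1], [0.115, -0.295, 0.003, 0, 0, 0, -1], [0.186, -0.258, 0.004, 0, 0, 0, -1], [0.244, -0.204, 0.003, 0, 0, 0, -1], [0.286, -0.136, 0.003, 0, 0, 0, -1], [0.312, -0.06, 0.004, 0, 0, 0, -1], [0.317, 0.019, 0.003, 0, 0, 0, -1]]}}

```text
t: 25.8
tcp_pos: [0.5047, -0.1258, 0.1296]
orientation: [-3.118, -0.374, 0.011]
ft_force: [-5.1, 2.2, 7.7]
gripper_width: 0.0153
grasp_force: 60.0
```

Call:
{"op": "apply_moves", "data": {"series": [[0.3, 0.097, 0.003, 0, 0, 0, -1], [0.27, 0.17, 0.004, 0, 0, 0, -1], [0.22, 0.23, 0.003, 0, 0, 0, -1], [0.154, 0.278, 0.003, 0, 0, 0, -1], [0.08, 0.307, 0.004, 0, 0, 0, -1]]}}

```text
t: 26.3
tcp_pos: [0.5385, -0.097, 0.1307]
orientation: [3.116, 0.37, -0.001]
ft_force: [4.1, -6.7, 0.3]
gripper_width: 0.0156
grasp_force: 59.3
```

```bash
python3 st.py
```

```text
[ 0.5385 -0.097   0.1307] [ 4.1 -6.7  0.3] r 0.0384 a -0.25 ft -5.45
```

Turn 1 done, lagging slightly. Turn 2.

Call:
{"op": "apply_moves", "data": {"series": [[0, 0.315, 0.004, 0, 0, 0, -1], [-0.077, 0.308, 0.003, 0, 0, 0, -1], [-0.152, 0.28, 0.003, 0, 0, 0, -1], [-0.216, 0.232, 0.004, 0, 0, 0, -1], [-0.268, 0.172, 0.003, 0, 0, 0, -1], [-0.3, 0.1, 0.003, 0, 0, 0, -1], [-0.317, 0.021, 0.004, 0, 0, 0, -1], [-0.312, -0.058, 0.003, 0, 0, 0, -1], [-0.288, -0.134, 0.003, 0, 0, 0, -1], [-0.246, -0.2, 0.004, 0, 0, 0, -1]]}}

```text
t: 27.3
tcp_pos: [0.4731, -0.0624, 0.1317]
orientation: [3.119, 0.375, 0.001]
ft_force: [6.7, 0.8, -2.3]
gripper_width: 0.0157
grasp_force: 59.2
```

Call:
{"op": "apply_moves", "data": {"series": [[-0.187, -0.256, 0.003, 0, 0, 0, -1], [-0.118, -0.295, 0.003, 0, 0, 0, -1], [-0.042, -0.315, 0.004, 0, 0, 0, -1], [0.039, -0.315, 0.003, 0, 0, 0, -1], [0.115, -0.295, 0.003, 0, 0, 0, -1], [0.186, -0.258, 0.004, 0, 0, 0, -1], [0.244, -0.204, 0.003, 0, 0, 0, -1], [0.286, -0.136, 0.003, 0, 0, 0, -1], [0.312, -0.06, 0.004, 0, 0, 0, -1], [0.317, 0.019, 0.003, 0, 0, 0, -1]]}}

```text
t: 28.3
tcp_pos: [0.5046, -0.1258, 0.132]
orientation: [-3.118, -0.373, 0.012]
ft_force: [-4.2, 2.7, 7.1]
gripper_width: 0.0156
grasp_force: 60.3
```

Call:
{"op": "apply_moves", "data": {"series": [[0.3, 0.097, 0.003, 0, 0, 0, -1], [0.27, 0.17, 0.004, 0, 0, 0, -1], [0.22, 0.23, 0.003, 0, 0, 0, -1], [0.154, 0.278, 0.003, 0, 0, 0, -1], [0.08, 0.307, 0.004, 0, 0, 0, -1], [0, 0, 0, 0, 0, 0, -1], [0, 0, 0, 0, 0, 0, -1]]}}

```text
t: 29.0
tcp_pos: [0.5389, -0.0947, 0.1333]
orientation: [3.118, 0.374, 0.001]
ft_force: [5.4, -1.5, -0.5]
gripper_width: 0.0153
grasp_force: 59.5
```

```bash
python3 st.py
```

```text
[ 0.5389 -0.0947  0.1333] [ 5.4 -1.5 -0.5] r 0.0383 a -0.189 ft -0.45
```

Call:
{"op": "apply_moves", "data": {"series": [[0.01, 0.13, 0, 0, 0, 0, -1], [0, 0, 0, 0, 0, 0, -1], [0, 0, 0, 0, 0, 0, -1]]}}

```text
t: 29.3
tcp_pos: [0.5394, -0.0914, 0.1333]
orientation: [3.117, 0.373, 0.001]
ft_force: [5.8, -3.1, 0.2]
gripper_width: 0.0152
grasp_force: 59.5
```

```bash
python3 st.py
```

```text
[ 0.5394 -0.0914  0.1333] [ 5.8 -3.1  0.2] r 0.0383 a -0.103 ft -2.45
```

Call:
{"op": "apply_moves", "data": {"series": [[0, -0.03, 0, 0, 0, 0, -1], [0, 0, 0, 0, 0, 0, -1], [0, 0, 0, 0, 0, 0, -1], [0, 0, 0, 0, 0, 0, -1], [0, 0, 0, 0, 0, 0, -1]]}}

```text
t: 29.8
tcp_pos: [0.5394, -0.0916, 0.1334]
orientation: [3.118, 0.373, 0.001]
ft_force: [6.0, -0.9, -0.1]
gripper_width: 0.0153
grasp_force: 59.6
```

```bash
python3 st.py; python3 - <<'E'
from h import *
a=cv2.imread("pics/t2.png");b=cam("top","pics/t3.png")["pixels"]
d=cv2.absdiff(a,b)[195:222,228:255];print("ring area diff",d.mean(),d.max())
print("others", [cv2.absdiff(a,b)[v-12:v+12,u-12:u+12].mean().round(1) for u,v in[(334,143),(152,228),(149,268)]])
E
```

```text
[ 0.5394 -0.0916  0.1334] [ 6.  -0.9 -0.1] r 0.0383 a -0.107 ft -0.26
ring area diff 7.834476451760402 64
others [np.float64(12.7), np.float64(2.7), np.float64(2.6)]
```

```bash
python3 - <<'E'
import cv2,numpy as np
for f in("pics/t0.png","pics/t2.png","pics/t3.png"):
    a=cv2.imread(f);h=cv2.cvtColor(a,cv2.COLOR_BGR2HSV)
    m=(h[...,0]>65)&(h[...,0]<95)&(h[...,1]>90);m[:,:310]=0;m[:,360:]=0;m[:120]=0;m[165:]=0
    y,x=np.nonzero(m);print(f,"bowl",len(x),x.mean().round(2),y.mean().round(2),end=" ")
    # washer+ring: gray edges of ring top via Hough
    g=cv2.resize(cv2.cvtColor(a[180:240,210:270],cv2.COLOR_BGR2GRAY),None,fx=8,fy=8,interpolation=cv2.INTER_CUBIC)
    c=cv2.HoughCircles(g,cv2.HOUGH_GRADIENT,1,30,param1=60,param2=20,minRadius=66,maxRadius=90)
    print(None if c is None else (c[0][:2]/8+[[210,180,0]]).round(2).tolist())
E
```

```text
pics/t0.png bowl 378 334.54 142.9 None
pics/t2.png bowl 379 334.65 142.89 [[241.19, 208.06, 9.61]]
pics/t3.png bowl 192 333.53 138.53 [[241.06, 207.94, 9.62]]
```

The ring is unmoved. Only part of the bowl is visible now, hidden by the arm, which never went near it. Handing in.

```bash
python3 -c "
from cell import ctrl
print(ctrl.finish_job())"
```

```text
the job is handed in; nothing more can be done
None
```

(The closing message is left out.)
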